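Lock the mortar into its swing-arm bayonet

ROBOT

A 6-joint arm with a two-finger parallel gripper is mounted at the origin on the work surface. World frame = base frame: x ahead of the robot, y to its left, z up, the work surface at z = 0. Lengths are in mm, angles in rad, forces in N, time in s.
With the tool pointing down it reaches from about 325 to 875 mm from the base axis. Payload 4.4 kg.
Tool frame: the origin (TCP) lies midway between the tips of the shut fingers; the grasp point (between the pads) lies 19 mm behind it; z points along the fingers, y is the line along which they close (so a half turn about z gives the same grasp; the last joint's range is limited). The gripper opens to 85 mm and grips with 20 to 120 N. Pads are 22 mm wide; open, the fingers measure 114 mm over their backs; the gripper's body (76 mm by 85 mm) begins 54 mm behind the grasp point. The pads swing forward as they close: fully open they stand 13 mm farther back than shut.
Start: joints at [1.075, 0.207, 1.542, -0, 1.393, -0.15], TCP at [194.364, 541.156, 231.282] pointing down, gripper open.
Joint ranges: [-2.73, 2.73], [-0.86, 2.22], [0.23, 2.46], [-1.11, 4.25], [0.08, 2.63], [-2.82, 2.82]. Speed limits (rad/s): [2.79, 2.79, 3.14, 3.14, 3.14, 3.14].

INTERFACE

Orientations are given as a unit quaternion [w, x, y, z].
In Python, from plant import * gives the robot as it stands.
- The arm moves only by the tool move_arm, never from a script. Its argument "increments" is a list of rows, each an object of numbers: "x", "y", "z": the shift along the tool's x, y, z in units of 0.08 m (1.0 is 0.08 m); "wx", "wy", "wz": the turn, a rotation vector about the tool's x, y, z in units of 6 degrees (1.0 is 6 degrees); "gripper": the closure, from -1 (fully open) to 1 (shut). A call has exactly 5 rows; each row shifts and turns the commanded pose from where the row before left it, along the tool's axes as they then stand; what a row does not reach is not made up. A row lasts 1/10 s, in which the tool goes at most 50 mm and 8.59 degrees, less where a joint would pass 70% of its speed; a pose out of reach is approached as far as the arm can. A call with a number of a shift or a turn outside -1 to 1 is refused whole. A call with a gripper value outside its range is refused whole. The fingers move at their own pace and stop on an object; "force" is the grip in N (left out, the last holds). Time passes only in rows, so rows that do not move let the fingers close, or fill a call up. It gives the time, the measured TCP pose, the force, the opening and the grip force at its end, in the units of the state.
- get_state(): the state, without advancing time (a new reading comes with each control period).
- camera(name): name is "side" or "top"; returns a dict with "frame" (480x640x3 uint8, blue, green, red), "range_z" (480x640 float32, mm along the optical axis (not along the pixel's ray), 0 where there is no reading), "K" (3x3 intrinsics, pixels), "cam_to_world" (4x4, takes a point from camera to world coordinates). Camera axes: x right, y down, z forward; pixel columns grow to the right and rows downward; lengths in mm; the calibration is good to about 2 mm. A picture is of the moment at which its call begins.
- hand_in(): hands the job in; it is judged then, once.
The state is a dict: "time_s": time; "qpos": joint angles; "qvel": joint speeds; "effort": joint torques, N m; "tcp_pos": TCP position; "tool_rot": TCP orientation; "contact_force": force on the tool from outside, world axes, zero at the start; "moment": the same for the moment, N m; "gripper_width": opening from 0.0 (shut) to 1.0 (fully open); "gripper_force": force on a finger pad.
Only numpy, scipy, OpenCV 4.12 (cv2) and the standard library are available. Lean on these libraries where they do the work, as an engineer would, in place of code of your own. Each camera call takes 0.05 s, during which the arm holds its last target. There are 200 camera calls.

TASK

The enamel mortar is riding loose on the sprung bayonet collar of the chrome swing arm. Work it by its thumb handle: press it down and turn it clockwise (seen from above) to feel out where its lugs drop into the collar's hidden slots, push it fully in, keep turning it clockwise to the stop, then let go so it clicks up and stays locked. Leave the tins, pepper mill, pestle, spoon rest and salt jar standing where they are.

Things in the scene. Friction and masses are not known exactly. Their poses are not given: they have to be found in the camera images.
- mortar_axis (a point): upright axis about which the mortar turns, at tile level (z = 0), at the free end of the chrome swing arm; its x axis points from the mortar along the arm to the wall hinge, 250 mm away. The arm is clamped and does not swing; its bar is 60 to 74 mm above the tiles.
- mortar_turn (a joint): turn of the mortar, rad, growing clockwise from above; travel -0.1 to 2.2, light friction, starts between 0 and 0.25. Its lugs face the slots at a hidden value between 0.45 and 1.05, new every time and out of sight (must be felt), with 0.09 rad play either way. The stop is about 0.83 rad past the slot centre; from 0.75 past it the lugs can rise into the notch.
- mortar_press (a joint): push-down of the mortar, m: 0 = up on its spring (4 to 5 N; 11 to 12 N at the bottom, 0.020). Lugs not facing slots land rigidly on the collar at 0.003. In the slots it goes to 0.020; below 0.016 it turns clockwise out of the slot, under the collar. Keep it pressed till the stop: let go there, it rises into the notch, locked, at 0.012. Let go in the slot, it springs back to 0.
- handle_pad (a point): centre of the top face of the mortar's thumb handle: a flat blue plate 66 mm (radial) by 74 mm (across), 6 mm thick, centred 110 mm from the mortar's axis, top 174 mm above the tiles with the mortar up. It points roughly to the robot: at mortar_turn 0, 0.95 rad counter-clockwise (from above) of the arm's -x direction.
- fin_top (a point): middle of the top edge of the red upright fin along the radial midline of the handle plate: 54 mm long, 8 mm thick, 25 mm tall above the plate. Press down on the plate beside the fin and push the fin sideways. The white mortar bowl is 100 mm across, rim 188 mm above the tiles; its blue skirt is 112 mm across.
- tin0: loose round stainless-steel tin with snap lid and a green disc on the lid, 70 mm across, 60 mm tall; origin under its centre; bystander
- tin1: loose round stainless-steel tin with snap lid and a yellow disc on the lid, 70 mm across, 60 mm tall; origin under its centre; bystander
- tin2: loose round stainless-steel tin with snap lid and a copper disc on the lid, 70 mm across, 60 mm tall; origin under its centre; bystander
- mill: loose red acrylic pepper mill, 56 mm across, 180 mm tall, standing; origin under its centre; bystander
- pestle: loose marble pestle standing on its wide end, 46 mm across, 140 mm tall; origin under its centre; bystander
- spoon_rest: loose blue ceramic spoon rest, a dish 104 mm across, 16 mm tall; origin under its centre; bystander
- salt_jar: loose white salt jar with wooden cap, 60 mm across, 85 mm tall; origin under its centre; bystander

How it is judged (in metres and radians):
On the way, in this order (a step that is already met when the one before it is completed fails the run):
1. the lugs have gone through the slots: the mortar is pushed down at least 15 mm (value of joint mortar_press above 0.015 m), for 0.05 s.
2. turned to the stop and let up: the mortar stays in the locking notch (9.5 to 14.5 mm down) (value of joint mortar_press between 0.0095 and 0.0145 m), for 0.3 s.
At the end, for the whole second after the job is handed in: The mortar rests locked in its notch, 9.5 to 14.5 mm below its raised height and turned clockwise past 1.0 rad, not moving up or down; each tin, the mill, the pestle, the spoon rest and the salt jar is within 25 mm of where it began and upright within 0.2 rad (all of step 2 and value of joint mortar_turn above 1 rad and velocity of joint mortar_press between -0.005 and 0.005 m/s and distance of each of tin0, tin1, tin2, mill, pestle, spoon_rest, salt_jar from where it was at the start of the episode below 0.025 m and angle between each of tin0, tin1, tin2, mill, pestle, spoon_rest, salt_jar's own z axis and vertical below 0.2 rad); the robot touches nothing.
It fails at once if a bystander is knocked over (angle between any of tin0, tin1, tin2, mill, pestle, spoon_rest, salt_jar's own z axis and vertical above 0.6 rad).
It also fails if it takes over 48 s, if anything falls off the work surface, if the arm or the gripper's body presses on something with over 40 N, if the wrist force passes 120 N, or if a joint passes its speed limit or range.

## Working session

There is one attempt and no reset: what is moved stays moved. The work goes in short steps, Python scripts to look and compute and a tool call to move; the robot and the scene stay as the last step left them, time stands still between calls to the robot, and variables do not carry over. Pictures are saved under pics/ and viewed, at most 10 in all, crops included, and the job is handed in when it is done.

Besides the shell and the picture viewer there is one more tool, called after ">>>" by a JSON object that holds its "api" and its "payload". move_arm: Moves the arm, as the interface text tells. Its arguments: {"type":"object","properties":{"increments":{"type":"array","items":{"type":"object","properties":{"x":{"type":"number","minimum":-1,"maximum":1},"y":{"type":"number","minimum":-1,"maximum":1},"z":{"type":"number","minimum":-1,"maximum":1},"wx":{"type":"number","minimum":-1,"maximum":1},"wy":{"type":"number","minimum":-1,"maximum":1},"wz":{"type":"number","minimum":-1,"maximum":1},"gripper":{"type":"number"}}}},"force":{"type":"number"}},"required":["increments"]}

```bash
mkdir -p pics; ls
python3 - <<'E'
from plant import *
import cv2
s=get_state();print({k:s[k] for k in('time_s','tcp_pos','tool_rot','contact_force','gripper_width')})
for n in('top','side'):
    c=camera(n);cv2.imwrite(f'pics/{n}0.png',c['frame']);print(n,c['K'],c['cam_to_world'])
E
```

```text
pics
{'time_s': 0.0, 'tcp_pos': array([193.97428769, 540.47957872, 230.10236945]), 'tool_rot': array([-3.80984842e-04,  1.71532183e-01,  9.85177828e-01, -1.10099846e-03]), 'contact_force': array([-0.65834683,  0.01534223, -0.3726161 ]), 'gripper_width': 1.0013712659948373}
top [[615.0962152    0.         309.61451913]
 [  0.         615.0962152  233.91785257]
 [  0.           0.           1.        ]] [[-7.81404541e-03 -9.79330798e-01  2.02114146e-01  2.34873667e+02]
 [-9.99964232e-01  8.30692206e-03  1.59048091e-03 -3.74547292e+00]
 [-3.23655340e-03 -2.02094489e-01 -9.79360680e-01  1.40044679e+03]
 [ 0.00000000e+00  0.00000000e+00  0.00000000e+00  1.00000000e+00]]
side [[523.00428984   0.         318.43738262]
 [  0.         523.00428984 241.11010151]
 [  0.           0.           1.        ]] [[ 9.21093771e-01 -2.31845786e-01  3.12783945e-01  1.49798150e+02]
 [-3.89024186e-01 -5.15656845e-01  7.63386010e-01 -8.34241256e+02]
 [-1.56986473e-02 -8.24830619e-01 -5.65161926e-01  7.22700859e+02]
 [ 0.00000000e+00  0.00000000e+00  0.00000000e+00  1.00000000e+00]]
```

View pics/top0.png

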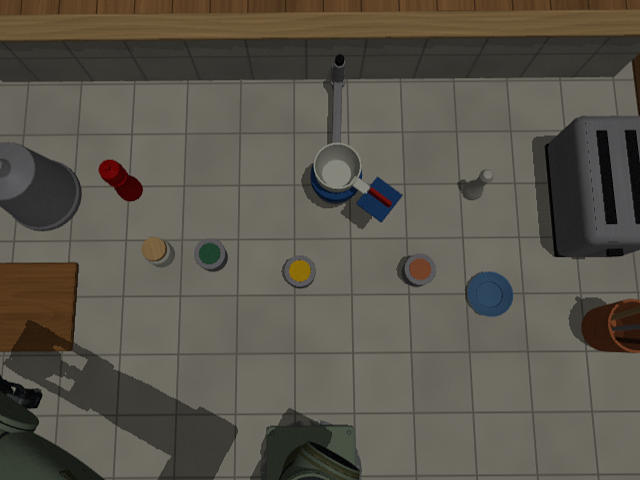

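View pics/side0.png

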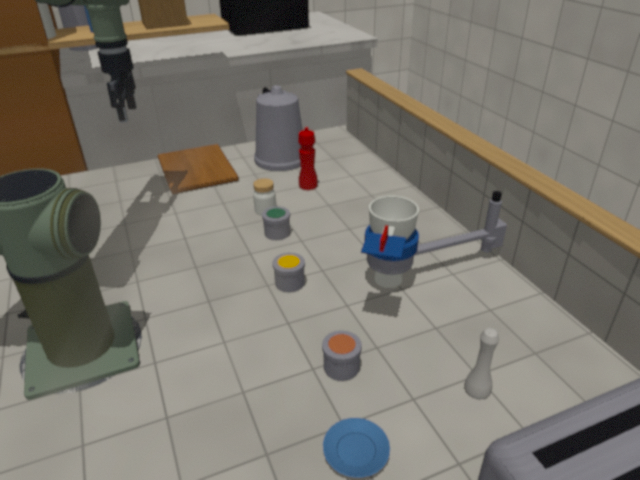

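The top view shows the mortar bowl at about (337,168), and the handle with its red fin at about (380,197) pointing to lower right. The arm bar runs up to its hinge at about (339,62). Tins are at (210,254), (300,271) and (420,269), with the pestle at (478,185), so the area around the handle is clear. The side view agrees.

```bash
cat > h.py <<'E'
from plant import *
import cv2, numpy as np
from scipy.spatial.transform import Rotation as R
def ray(c,u,v,z):
    T=c['cam_to_world'];d=T[:3,:3]@np.linalg.solve(c['K'],[u,v,1.]);o=T[:3,3]
    return o+d*(z-o[2])/d[2]
def fin(c,z):
    f=c['frame'].astype(int);m=((f[...,2]>110)&(f[...,1]<60)&(f[...,0]<60)).astype(np.uint8)
    m[:,:300]=0;m[:140]=0;m[250:]=0;m[:,460:]=0
    n,l,st,ce=cv2.connectedComponentsWithStats(m);i=1+np.argmax(st[1:,4])
    v,u=np.nonzero(l==i);P=np.array([ray(c,a,b,z) for a,b in zip(u,v)])[:,:2]
    q=P.mean(0);w=np.linalg.svd(P-q)[2][0];return q,np.sign(w@[-1,0])*w,st[i]
def yaw(s):
    w,x,y,z=s['tool_rot'];X=R.from_quat([x,y,z,w]).as_matrix();return X
E
python3 - <<'E'
from h import *
c=camera('top');s=get_state()
q,w,st=fin(c,197);print('fin',q,w,st)
f=c['frame'].astype(int);g=f.min(2)
m=((g>120)).astype(np.uint8);m[:]*=1
sub=np.zeros_like(m);sub[135:200,305:370]=m[135:200,305:370]
# depth-based rim: points with z near 188
T=c['cam_to_world'];r=c['range_z'];v,u=np.mgrid[:480,:640]
P=(np.linalg.inv(c['K'])@np.stack([u*r,v*r,r]).reshape(3,-1)).T@T[:3,:3].T+T[:3,3]
P=P.reshape(480,640,3)
roi=np.zeros((480,640),bool);roi[130:210,295:420]=1
k=roi&(abs(P[...,2]-188)<6)&(f.max(2)-f.min(2)<40)
(cx,cy),rad=cv2.minEnclosingCircle(P[k][:,:2].astype(np.float32));print('rim',cx,cy,rad,k.sum())
b=roi&(abs(P[...,2]-174)<6)&(f[...,0]>f[...,2]+40);print('plate',P[b].mean(0),b.sum())
roi2=np.zeros((480,640),bool);roi2[85:135,320:355]=1
k=roi2&(abs(P[...,2]-70)<10);A=P[k];print('bar',A.mean(0),np.linalg.svd(A[:,:2]-A[:,:2].mean(0),full_matrices=False)[2][0],len(A))
print(yaw(s),s['qpos'])
h=np.array([cx,cy]);print('fin-rim',q-h,np.linalg.norm(q-h))
E
```

```text
Traceback (most recent call last):
  File "h.py", line 10, in fin
    n,l,st,ce=cv2.connectedComponentsWithStats(m);i=1+np.argmax(st[1:,4])
                                                      ~~~~~~~~~^^^^^^^^^^
ValueError: attempt to get argmax of an empty sequence
```

```bash
sed -i 's/m=((f.*$/m=((f[...,2]>90)\&(f[...,2]>2.2*f[...,1])\&(f[...,2]>2.2*f[...,0])).astype(np.uint8)/' h.py
python3 - <<'E'
from h import *
c=camera('top');s=get_state();f=c['frame'].astype(int)
print(f[190:202:3,376:388:3].tolist())
T=c['cam_to_world'];r=c['range_z'];v,u=np.mgrid[:480,:640]
P=(np.linalg.inv(c['K'])@np.stack([u*r,v*r,r]).reshape(3,-1)).T@T[:3,:3].T+T[:3,3]
P=P.reshape(480,640,3)
roi=np.zeros((480,640),bool);roi[130:230,295:420]=1
k=roi&(abs(P[...,2]-188)<6)&(f.max(2)-f.min(2)<40)
(cx,cy),rad=cv2.minEnclosingCircle(P[k][:,:2].astype(np.float32));print('rim',cx,cy,rad,k.sum())
b=roi&(abs(P[...,2]-174)<6)&(f[...,0]>f[...,2]+40);print('plate',P[b].mean(0),b.sum())
roi2=np.zeros((480,640),bool);roi2[85:135,320:355]=1
k=roi2&(abs(P[...,2]-70)<10);A=P[k];print('bar',A.mean(0),np.linalg.svd(A[:,:2]-A[:,:2].mean(0),full_matrices=False)[2][0],len(A))
print(yaw(s),s['qpos'])
q,w,st=fin(c,197);print('fin',q,w,st)
h=np.array([cx,cy]);print('fin-rim',q-h,np.linalg.norm(q-h))
E
```

```text
[[[53, 33, 64], [76, 43, 16], [76, 44, 19], [76, 42, 19]], [[15, 20, 105], [23, 17, 87], [78, 45, 15], [77, 44, 17]], [[7, 9, 42], [8, 13, 95], [9, 16, 101], [78, 44, 24]], [[66, 37, 29], [2, 5, 43], [7, 9, 71], [5, 13, 101]]]
rim 603.3953247070312 -89.92942810058594 90.29179382324219 342
plate [ 558.75185815 -145.09772736  173.24852332] 801
bar [801.08324381 -65.836927    72.80113743] [-0.99899178  0.04489347] 438
[[-9.41139854e-01  3.38016675e-01 -7.09560029e-04]
 [ 3.38017345e-01  9.41138970e-01 -1.30924540e-03]
 [ 2.25247817e-04 -1.47202662e-03 -9.99998891e-01]] [ 1.07549878e+00  2.07149250e-01  1.54241152e+00  2.04660259e-06
  1.39352105e+00 -1.50488618e-01]
fin [ 561.32678647 -145.28646503] [-0.61660518 -0.78727254] [370 188  22  16  64]
fin-rim [-42.06853824 -55.35703693] 69.52814859993795
```

```bash
cat >> h.py <<'E'
def plan(target,ang,n,s=None):
    """rows from present pose to target xyz with tool-x heading ang (deg), tool down, n rows"""
    s=s or get_state();X=yaw(s);a=np.degrees(np.arctan2(X[1,0],X[0,0]));p=np.array(s['tcp_pos'])
    da=(ang-a+180)%360-180;d=(np.array(target)-p)/n
    for i in range(n):
        t=np.radians(a+da*i/n);c,sn=np.cos(t),np.sin(t)
        x=d[0]*c+d[1]*sn;y=d[0]*sn-d[1]*c
        print(i,[round(float(k),3) for k in(x/80,y/80,-d[2]/80,-da/n/6)])
E
python3 - <<'E'
from h import *
plan([561,-145,230],51.9,20)
E
```

```text
0 [-0.361, -0.326, 0.0, 0.903]
1 [-0.39, -0.29, 0.0, 0.903]
2 [-0.415, -0.252, 0.0, 0.903]
3 [-0.437, -0.212, 0.0, 0.903]
4 [-0.455, -0.17, 0.0, 0.903]
5 [-0.469, -0.126, 0.0, 0.903]
6 [-0.479, -0.081, 0.0, 0.903]
7 [-0.485, -0.035, 0.0, 0.903]
8 [-0.486, 0.011, 0.0, 0.903]
9 [-0.483, 0.056, 0.0, 0.903]
10 [-0.475, 0.102, 0.0, 0.903]
11 [-0.464, 0.146, 0.0, 0.903]
12 [-0.448, 0.189, 0.0, 0.903]
13 [-0.428, 0.231, 0.0, 0.903]
14 [-0.404, 0.27, 0.0, 0.903]
15 [-0.377, 0.307, 0.0, 0.903]
16 [-0.346, 0.341, 0.0, 0.903]
17 [-0.312, 0.372, 0.0, 0.903]
18 [-0.276, 0.4, 0.0, 0.903]
19 [-0.237, 0.424, 0.0, 0.903]
```

>>> {"api": "move_arm", "payload": {"increments": [{"x": -0.36, "y": -0.33, "wz": 0.9, "gripper": 0.4}, {"x": -0.39, "y": -0.29, "wz": 0.9, "gripper": 0.4}, {"x": -0.415, "y": -0.25, "wz": 0.9, "gripper": 0.4}, {"x": -0.44, "y": -0.21, "wz": 0.9, "gripper": 0.4}, {"x": -0.455, "y": -0.17, "wz": 0.9, "gripper": 0.4}]}}

```text
validation failed for argument at $.in...
```

>>> {"api": "move_arm", "payload": {"increments": [{"x": -0.47, "y": -0.125, "wz": 0.9, "gripper": 0.4}, {"x": -0.48, "y": -0.08, "wz": 0.9, "gripper": 0.4}, {"x": -0.485, "y": -0.035, "wz": 0.9, "gripper": 0.4}, {"x": -0.485, "y": 0.01, "wz": 0.9, "gripper": 0.4}, {"x": -0.48, "y": 0.055, "wz": 0.9, "gripper": 0.4}]}}

```text
validation failed for argument at $.in...
```

>>> {"api": "move_arm", "payload": {"increments": [{"x": -0.475, "y": 0.1, "wz": 0.9, "gripper": 0.4}, {"x": -0.465, "y": 0.145, "wz": 0.9, "gripper": 0.4}, {"x": -0.45, "y": 0.19, "wz": 0.9, "gripper": 0.4}, {"x": -0.43, "y": 0.23, "wz": 0.9, "gripper": 0.4}, {"x": -0.405, "y": 0.27, "wz": 0.9, "gripper": 0.4}]}}

```text
validation failed for argument at $.in...
```

>>> {"api": "move_arm", "payload": {"increments": [{"x": -0.375, "y": 0.305, "wz": 0.9, "gripper": 0.4}, {"x": -0.345, "y": 0.34, "wz": 0.9, "gripper": 0.4}, {"x": -0.31, "y": 0.37, "wz": 0.9, "gripper": 0.4}, {"x": -0.275, "y": 0.4, "wz": 0.9, "gripper": 0.4}, {"x": -0.235, "y": 0.425, "wz": 0.9, "gripper": 0.4}]}}

```text
validation failed for argument at $.in...
```

>>> {"api": "move_arm", "payload": {"increments": [{"x": -0.36, "y": -0.33, "z": 0, "wx": 0, "wy": 0, "wz": 0.9, "gripper": 0.4}, {"x": -0.39, "y": -0.29, "z": 0, "wx": 0, "wy": 0, "wz": 0.9, "gripper": 0.4}, {"x": -0.415, "y": -0.25, "z": 0, "wx": 0, "wy": 0, "wz": 0.9, "gripper": 0.4}, {"x": -0.44, "y": -0.21, "z": 0, "wx": 0, "wy": 0, "wz": 0.9, "gripper": 0.4}, {"x": -0.455, "y": -0.17, "z": 0, "wx": 0, "wy": 0, "wz": 0.9, "gripper": 0.4}]}}

```text
time_s: 0.7
tcp_pos: [286.7, 368.2, 231.1]
tool_rot: [0.0, 0.398, 0.917, -0.0]
contact_force: [1.5, -0.6, 0.4]
gripper_width: 0.298
gripper_force: 0.0
```

>>> {"api": "move_arm", "payload": {"increments": [{"x": -0.47, "y": -0.125, "z": 0, "wx": 0, "wy": 0, "wz": 0.9, "gripper": 0.4}, {"x": -0.48, "y": -0.08, "z": 0, "wx": 0, "wy": 0, "wz": 0.9, "gripper": 0.4}, {"x": -0.485, "y": -0.035, "z": 0, "wx": 0, "wy": 0, "wz": 0.9, "gripper": 0.4}, {"x": -0.485, "y": 0.01, "z": 0, "wx": 0, "wy": 0, "wz": 0.9, "gripper": 0.4}, {"x": -0.48, "y": 0.055, "z": 0, "wx": 0, "wy": 0, "wz": 0.9, "gripper": 0.4}]}}

```text
time_s: 1.2
tcp_pos: [378.7, 197.2, 231.3]
tool_rot: [0.0, 0.602, 0.799, 0.0]
contact_force: [1.0, 0.3, 0.8]
gripper_width: 0.301
gripper_force: 0.0
```

>>> {"api": "move_arm", "payload": {"increments": [{"x": -0.475, "y": 0.1, "z": 0, "wx": 0, "wy": 0, "wz": 0.9, "gripper": 0.4}, {"x": -0.465, "y": 0.145, "z": 0, "wx": 0, "wy": 0, "wz": 0.9, "gripper": 0.4}, {"x": -0.45, "y": 0.19, "z": 0, "wx": 0, "wy": 0, "wz": 0.9, "gripper": 0.4}, {"x": -0.43, "y": 0.23, "z": 0, "wx": 0, "wy": 0, "wz": 0.9, "gripper": 0.4}, {"x": -0.405, "y": 0.27, "z": 0, "wx": 0, "wy": 0, "wz": 0.9, "gripper": 0.4}]}}

```text
time_s: 1.7
tcp_pos: [470.9, 25.5, 231.2]
tool_rot: [-0.0, 0.772, 0.636, 0.0]
contact_force: [0.0, 0.7, 0.4]
gripper_width: 0.3
gripper_force: 0.0
```

>>> {"api": "move_arm", "payload": {"increments": [{"x": -0.375, "y": 0.305, "z": 0, "wx": 0, "wy": 0, "wz": 0.9, "gripper": 0.4}, {"x": -0.345, "y": 0.34, "z": 0, "wx": 0, "wy": 0, "wz": 0.9, "gripper": 0.4}, {"x": -0.31, "y": 0.37, "z": 0, "wx": 0, "wy": 0, "wz": 0.9, "gripper": 0.4}, {"x": -0.275, "y": 0.4, "z": 0, "wx": 0, "wy": 0, "wz": 0.9, "gripper": 0.4}, {"x": -0.235, "y": 0.425, "z": 0, "wx": 0, "wy": 0, "wz": 0.9, "gripper": 0.4}]}}

```text
time_s: 2.2
tcp_pos: [563.4, -144.7, 231.0]
tool_rot: [-0.0, 0.899, 0.438, -0.0]
contact_force: [0.4, 0.7, 0.4]
gripper_width: 0.298
gripper_force: 0.0
```

Run:
```python
from h import *
s=get_state();print(s['time_s'],s['tcp_pos'],s['qpos'],s['gripper_width'],s['contact_force'])
plan([561,-145,185],51.9,5,s)
c=camera('side');x=c['frame'][150:320,290:480];cv2.imwrite('pics/s1.png',cv2.resize(x,None,fx=3,fy=3))
```

```text
2.2 [ 563.35435279 -144.66230358  230.97036247] [-4.00188451e-01  2.21076574e-01  1.52473798e+00  1.48174352e-04
  1.39626339e+00  2.62936668e-01] 0.2980521585002726 [0.38656879 0.69746787 0.37082566]
0 [-0.004, -0.004, 0.115, 0.003]
1 [-0.004, -0.004, 0.115, 0.003]
2 [-0.004, -0.004, 0.115, 0.003]
3 [-0.004, -0.004, 0.115, 0.003]
4 [-0.004, -0.004, 0.115, 0.003]
```

View pics/s1.png

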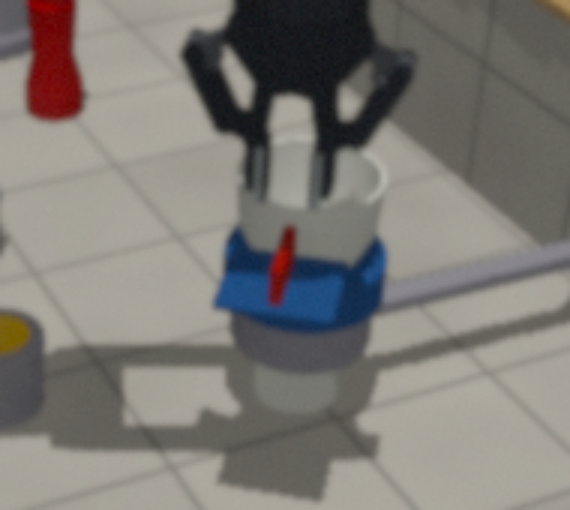

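The fingers sit on either side of the red fin (fin at about (283,265) in the crop), aligned with it. Next I lower.

>>> {"api": "move_arm", "payload": {"increments": [{"x": -0.004, "y": -0.004, "z": 0.11, "wx": 0, "wy": 0, "wz": 0, "gripper": 0.4}, {"x": -0.004, "y": -0.004, "z": 0.11, "wx": 0, "wy": 0, "wz": 0, "gripper": 0.4}, {"x": -0.004, "y": -0.004, "z": 0.11, "wx": 0, "wy": 0, "wz": 0, "gripper": 0.4}, {"x": -0.004, "y": -0.004, "z": 0.11, "wx": 0, "wy": 0, "wz": 0, "gripper": 0.4}, {"x": -0.004, "y": -0.004, "z": 0.11, "wx": 0, "wy": 0, "wz": 0, "gripper": 0.4}]}}

```text
time_s: 2.75
tcp_pos: [560.1, -142.4, 186.3]
tool_rot: [-0.0, 0.898, 0.441, -0.0]
contact_force: [0.4, 0.8, 0.3]
gripper_width: 0.302
gripper_force: 0.0
```

>>> {"api": "move_arm", "payload": {"increments": [{"x": 0, "y": 0, "z": 0.03, "wx": 0, "wy": 0, "wz": 0, "gripper": 0.4}, {"x": 0, "y": 0, "z": 0.03, "wx": 0, "wy": 0, "wz": 0, "gripper": 0.4}, {"x": 0, "y": 0, "z": 0.03, "wx": 0, "wy": 0, "wz": 0, "gripper": 0.4}, {"x": 0, "y": 0, "z": 0.02, "wx": 0, "wy": 0, "wz": 0, "gripper": 0.4}, {"x": 0, "y": 0, "z": 0, "wx": 0, "wy": 0, "wz": 0, "gripper": 0.4}]}}

```text
time_s: 3.25
tcp_pos: [560.8, -143.5, 178.5]
tool_rot: [0.0, 0.898, 0.44, 0.0]
contact_force: [0.5, -0.1, 0.1]
gripper_width: 0.3
gripper_force: 0.0
```

>>> {"api": "move_arm", "payload": {"increments": [{"x": 0, "y": 0, "z": 0.025, "wx": 0, "wy": 0, "wz": 0, "gripper": 0.4}, {"x": 0, "y": 0, "z": 0.025, "wx": 0, "wy": 0, "wz": 0, "gripper": 0.4}, {"x": 0, "y": 0, "z": 0.025, "wx": 0, "wy": 0, "wz": 0, "gripper": 0.4}, {"x": 0, "y": 0, "z": 0, "wx": 0, "wy": 0, "wz": 0, "gripper": 0.4}, {"x": 0, "y": 0, "z": 0, "wx": 0, "wy": 0, "wz": 0, "gripper": 0.4}]}}

```text
time_s: 3.75
tcp_pos: [560.9, -143.8, 173.2]
tool_rot: [0.0, 0.898, 0.44, 0.0]
contact_force: [-1.4, -0.6, 3.4]
gripper_width: 0.301
gripper_force: 2.0
```

>>> {"api": "move_arm", "payload": {"increments": [{"x": 0, "y": 0, "z": 0.02, "wx": 0, "wy": 0, "wz": 0, "gripper": 0.4}, {"x": 0, "y": 0, "z": 0.02, "wx": 0, "wy": 0, "wz": 0, "gripper": 0.4}, {"x": 0, "y": 0, "z": 0, "wx": 0, "wy": 0, "wz": 0, "gripper": 0.4}, {"x": 0, "y": 0, "z": 0, "wx": 0, "wy": 0, "wz": 0, "gripper": 0.4}, {"x": 0, "y": 0, "z": 0, "wx": 0, "wy": 0, "wz": 0, "gripper": 0.4}]}}

```text
time_s: 4.25
tcp_pos: [561.2, -144.2, 170.7]
tool_rot: [0.001, 0.898, 0.44, 0.0]
contact_force: [-1.7, -0.8, 8.4]
gripper_width: 0.3
gripper_force: 4.3
```

>>> {"api": "move_arm", "payload": {"increments": [{"x": 0, "y": 0, "z": 0.02, "wx": 0, "wy": 0, "wz": 0, "gripper": 0.4}, {"x": 0, "y": 0, "z": 0, "wx": 0, "wy": 0, "wz": 0, "gripper": 0.4}, {"x": 0, "y": 0, "z": 0, "wx": 0, "wy": 0, "wz": 0, "gripper": 0.4}, {"x": 0, "y": 0, "z": 0, "wx": 0, "wy": 0, "wz": 0, "gripper": 0.4}, {"x": 0, "y": 0, "z": 0, "wx": 0, "wy": 0, "wz": 0, "gripper": 0.4}]}}

```text
time_s: 4.75
tcp_pos: [561.5, -144.6, 170.6]
tool_rot: [0.002, 0.898, 0.44, 0.0]
contact_force: [-3.8, -1.1, 14.5]
gripper_width: 0.301
gripper_force: 6.9
```

>>> {"api": "move_arm", "payload": {"increments": [{"x": 0.001, "y": -0.055, "z": 0, "wx": 0, "wy": 0, "wz": 0.38, "gripper": 0.4}, {"x": 0.001, "y": -0.055, "z": 0, "wx": 0, "wy": 0, "wz": 0.38, "gripper": 0.4}, {"x": 0.001, "y": -0.055, "z": 0, "wx": 0, "wy": 0, "wz": 0.38, "gripper": 0.4}, {"x": 0.001, "y": -0.055, "z": 0, "wx": 0, "wy": 0, "wz": 0.38, "gripper": 0.4}, {"x": 0.001, "y": -0.055, "z": 0, "wx": 0, "wy": 0, "wz": 0.38, "gripper": 0.4}]}}

```text
time_s: 5.25
tcp_pos: [546.3, -130.3, 170.6]
tool_rot: [0.003, 0.937, 0.348, 0.001]
contact_force: [-2.2, -2.0, 10.9]
gripper_width: 0.302
gripper_force: 5.9
```

>>> {"api": "move_arm", "payload": {"increments": [{"x": 0.001, "y": -0.055, "z": 0, "wx": 0, "wy": 0, "wz": 0.38, "gripper": 0.4}, {"x": 0.001, "y": -0.055, "z": 0, "wx": 0, "wy": 0, "wz": 0.38, "gripper": 0.4}, {"x": 0.001, "y": -0.055, "z": 0, "wx": 0, "wy": 0, "wz": 0.38, "gripper": 0.4}, {"x": 0.001, "y": -0.055, "z": 0, "wx": 0, "wy": 0, "wz": 0.38, "gripper": 0.4}, {"x": 0, "y": 0, "z": 0, "wx": 0, "wy": 0, "wz": 0, "gripper": 0.4}]}}

```text
time_s: 5.75
tcp_pos: [535.7, -115.2, 170.5]
tool_rot: [0.002, 0.962, 0.273, 0.002]
contact_force: [-2.0, -1.6, 12.3]
gripper_width: 0.302
gripper_force: 6.2
```

```bash
cat >> h.py <<'E'
AX=np.array([629.,-58.7])
def turn(s):
    X=yaw(s);d=np.array(s['tcp_pos'])[:2]-AX;f=lambda v:(231.9-np.degrees(np.arctan2(v[1],v[0]))%360)*np.pi/180
    return 'pos-angle',f(d),'tool-angle',f(-X[:2,0]),'r',np.linalg.norm(d)
E
python3 - <<'E'
from h import *
s=get_state();print(turn(s),s['contact_force'],s['moment'])
c=camera('top');q,w,st=fin(c,194);print('fin',q,w,st,np.linalg.norm(q-AX))
cv2.imwrite('pics/t2.png',cv2.resize(c['frame'][130:270,270:430],None,fx=4,fy=4))
E
```

```text
('pos-angle', np.float64(0.3609044469268221), 'tool-angle', np.float64(0.35261136636775553), 'r', np.float64(109.0663402345926)) [-2.02857892 -1.5627153  12.28043888] [-0.18691093  0.5432455   0.04645107]
fin [ 518.18843801 -127.78385285] [-0.87489976 -0.48430405] [370 214   5   6  20] 130.58246818302516
```

View pics/t2.png

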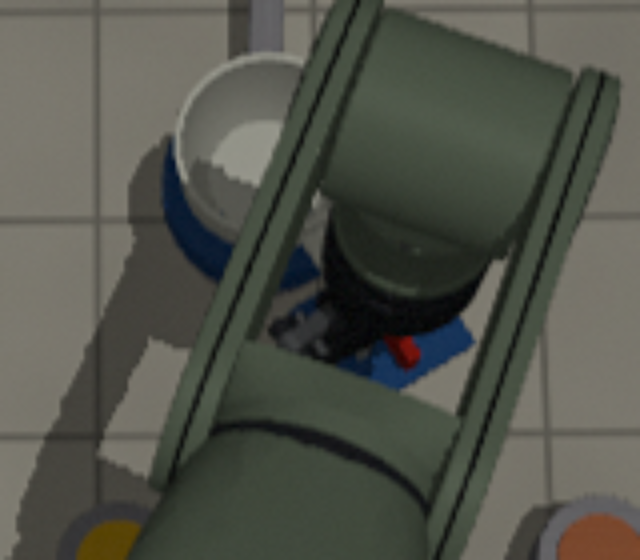

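The red fin's outer end shows at crop (400,350), so the handle has followed the tool to about 0.35 rad. I keep turning and feel for a drop.

>>> {"api": "move_arm", "payload": {"increments": [{"x": 0, "y": -0.034, "z": 0, "wx": 0, "wy": 0, "wz": 0.24, "gripper": 0.4}, {"x": 0, "y": -0.034, "z": 0, "wx": 0, "wy": 0, "wz": 0.24, "gripper": 0.4}, {"x": 0.001, "y": -0.034, "z": 0, "wx": 0, "wy": 0, "wz": 0.24, "gripper": 0.4}, {"x": 0.001, "y": -0.034, "z": 0, "wx": 0, "wy": 0, "wz": 0.24, "gripper": 0.4}, {"x": 0, "y": 0, "z": 0, "wx": 0, "wy": 0, "wz": 0, "gripper": 0.4}]}}

```text
time_s: 6.3
tcp_pos: [530.7, -105.7, 170.5]
tool_rot: [0.002, 0.974, 0.225, 0.002]
contact_force: [-3.2, -1.5, 12.2]
gripper_width: 0.297
gripper_force: 6.3
```

>>> {"api": "move_arm", "payload": {"increments": [{"x": 0, "y": -0.034, "z": 0, "wx": 0, "wy": 0, "wz": 0.24, "gripper": 0.4}, {"x": 0, "y": -0.034, "z": 0, "wx": 0, "wy": 0, "wz": 0.24, "gripper": 0.4}, {"x": 0.001, "y": -0.034, "z": 0, "wx": 0, "wy": 0, "wz": 0.24, "gripper": 0.4}, {"x": 0.001, "y": -0.034, "z": 0, "wx": 0, "wy": 0, "wz": 0.24, "gripper": 0.4}, {"x": 0, "y": 0, "z": 0, "wx": 0, "wy": 0, "wz": 0, "gripper": 0.4}]}}

```text
time_s: 6.8
tcp_pos: [526.5, -95.5, 170.5]
tool_rot: [0.002, 0.985, 0.175, 0.002]
contact_force: [-2.8, -0.8, 12.3]
gripper_width: 0.297
gripper_force: 6.2
```

>>> {"api": "move_arm", "payload": {"increments": [{"x": 0, "y": -0.034, "z": 0, "wx": 0, "wy": 0, "wz": 0.24, "gripper": 0.4}, {"x": 0, "y": -0.034, "z": 0, "wx": 0, "wy": 0, "wz": 0.24, "gripper": 0.4}, {"x": 0.001, "y": -0.034, "z": 0, "wx": 0, "wy": 0, "wz": 0.24, "gripper": 0.4}, {"x": 0.001, "y": -0.034, "z": 0, "wx": 0, "wy": 0, "wz": 0.24, "gripper": 0.4}, {"x": 0, "y": 0, "z": 0, "wx": 0, "wy": 0, "wz": 0, "gripper": 0.4}]}}

```text
time_s: 7.3
tcp_pos: [523.5, -84.9, 170.4]
tool_rot: [0.001, 0.992, 0.126, 0.002]
contact_force: [-1.0, -0.8, 12.5]
gripper_width: 0.301
gripper_force: 6.1
```

>>> {"api": "move_arm", "payload": {"increments": [{"x": 0, "y": -0.034, "z": 0, "wx": 0, "wy": 0, "wz": 0.24, "gripper": 0.4}, {"x": 0, "y": -0.034, "z": 0, "wx": 0, "wy": 0, "wz": 0.24, "gripper": 0.4}, {"x": 0.001, "y": -0.034, "z": 0, "wx": 0, "wy": 0, "wz": 0.24, "gripper": 0.4}, {"x": 0.001, "y": -0.034, "z": 0, "wx": 0, "wy": 0, "wz": 0.24, "gripper": 0.4}, {"x": 0, "y": 0, "z": 0, "wx": 0, "wy": 0, "wz": 0, "gripper": 0.4}]}}

```text
time_s: 7.8
tcp_pos: [521.4, -73.7, 169.1]
tool_rot: [0.0, 0.997, 0.075, 0.003]
contact_force: [1.2, -0.4, 5.9]
gripper_width: 0.301
gripper_force: 2.8
```

Force dropped from 12.5 N to 5.9 N and z fell, so the slot is found. Push in.

>>> {"api": "move_arm", "payload": {"increments": [{"x": 0, "y": 0, "z": 0.06, "wx": 0, "wy": 0, "wz": 0, "gripper": 0.4}, {"x": 0, "y": 0, "z": 0.06, "wx": 0, "wy": 0, "wz": 0, "gripper": 0.4}, {"x": 0, "y": 0, "z": 0.06, "wx": 0, "wy": 0, "wz": 0, "gripper": 0.4}, {"x": 0, "y": 0, "z": 0.04, "wx": 0, "wy": 0, "wz": 0, "gripper": 0.4}, {"x": 0, "y": 0, "z": 0, "wx": 0, "wy": 0, "wz": 0, "gripper": 0.4}]}}

```text
time_s: 8.3
tcp_pos: [521.5, -74.1, 153.3]
tool_rot: [0.001, 0.997, 0.076, 0.002]
contact_force: [-2.9, -0.5, 15.0]
gripper_width: 0.303
gripper_force: 7.4
```

>>> {"api": "move_arm", "payload": {"increments": [{"x": 0.001, "y": -0.055, "z": 0.01, "wx": 0, "wy": 0, "wz": 0.38, "gripper": 0.4}, {"x": 0.001, "y": -0.055, "z": 0, "wx": 0, "wy": 0, "wz": 0.38, "gripper": 0.4}, {"x": 0.001, "y": -0.055, "z": 0, "wx": 0, "wy": 0, "wz": 0.38, "gripper": 0.4}, {"x": 0.001, "y": -0.055, "z": 0, "wx": 0, "wy": 0, "wz": 0.38, "gripper": 0.4}, {"x": 0.001, "y": -0.055, "z": 0, "wx": 0, "wy": 0, "wz": 0.38, "gripper": 0.4}]}}

```text
time_s: 8.8
tcp_pos: [520.7, -52.2, 153.1]
tool_rot: [0.001, 1.0, -0.024, 0.003]
contact_force: [-3.3, -0.5, 17.2]
gripper_width: 0.3
gripper_force: 8.8
```

>>> {"api": "move_arm", "payload": {"increments": [{"x": 0.001, "y": -0.055, "z": 0, "wx": 0, "wy": 0, "wz": 0.38, "gripper": 0.4}, {"x": 0.001, "y": -0.055, "z": 0, "wx": 0, "wy": 0, "wz": 0.38, "gripper": 0.4}, {"x": 0.001, "y": -0.055, "z": 0, "wx": 0, "wy": 0, "wz": 0.38, "gripper": 0.4}, {"x": 0.001, "y": -0.055, "z": 0, "wx": 0, "wy": 0, "wz": 0.38, "gripper": 0.4}, {"x": 0.001, "y": -0.055, "z": 0, "wx": 0, "wy": 0, "wz": 0.38, "gripper": 0.4}]}}

```text
time_s: 9.3
tcp_pos: [524.3, -30.5, 153.1]
tool_rot: [0.0, 0.992, -0.124, 0.004]
contact_force: [-2.7, -1.0, 15.4]
gripper_width: 0.3
gripper_force: 8.1
```

Run:
```python
from h import *
s=get_state();print(s['time_s'],turn(s),s['contact_force'],s['moment'],s['qpos'][5])
```

```text
9.3 ('pos-angle', np.float64(1.1690632954045372), 'tool-angle', np.float64(1.1539899584015307), 'r', np.float64(108.40211366999812)) [-2.65672883 -1.03677414 15.37059184] [-0.15153255  0.40700687 -0.00770769] 1.596168741327633
```

>>> {"api": "move_arm", "payload": {"increments": [{"x": 0.001, "y": -0.055, "z": 0, "wx": 0, "wy": 0, "wz": 0.38, "gripper": 0.4}, {"x": 0.001, "y": -0.055, "z": 0, "wx": 0, "wy": 0, "wz": 0.38, "gripper": 0.4}, {"x": 0.001, "y": -0.055, "z": 0, "wx": 0, "wy": 0, "wz": 0.38, "gripper": 0.4}, {"x": 0.001, "y": -0.055, "z": 0, "wx": 0, "wy": 0, "wz": 0.38, "gripper": 0.4}, {"x": 0.001, "y": -0.055, "z": 0, "wx": 0, "wy": 0, "wz": 0.38, "gripper": 0.4}]}}

```text
time_s: 9.8
tcp_pos: [532.2, -10.0, 153.1]
tool_rot: [0.0, 0.975, -0.222, 0.004]
contact_force: [0.2, -0.2, 14.4]
gripper_width: 0.302
gripper_force: 7.4
```

>>> {"api": "move_arm", "payload": {"increments": [{"x": 0, "y": -0.034, "z": 0, "wx": 0, "wy": 0, "wz": 0.24, "gripper": 0.4}, {"x": 0, "y": -0.034, "z": 0, "wx": 0, "wy": 0, "wz": 0.24, "gripper": 0.4}, {"x": 0.001, "y": -0.034, "z": 0, "wx": 0, "wy": 0, "wz": 0.24, "gripper": 0.4}, {"x": 0.001, "y": -0.034, "z": 0, "wx": 0, "wy": 0, "wz": 0.24, "gripper": 0.4}, {"x": 0, "y": 0, "z": 0, "wx": 0, "wy": 0, "wz": 0, "gripper": 0.4}]}}

```text
time_s: 10.3
tcp_pos: [537.8, -0.1, 153.1]
tool_rot: [-0.001, 0.963, -0.27, 0.004]
contact_force: [-0.2, -0.7, 13.9]
gripper_width: 0.302
gripper_force: 7.2
```

>>> {"api": "move_arm", "payload": {"increments": [{"x": 0, "y": -0.034, "z": 0.01, "wx": 0, "wy": 0, "wz": 0.24, "gripper": 0.4}, {"x": 0, "y": -0.034, "z": 0, "wx": 0, "wy": 0, "wz": 0.24, "gripper": 0.4}, {"x": 0.001, "y": -0.034, "z": 0, "wx": 0, "wy": 0, "wz": 0.24, "gripper": 0.4}, {"x": 0.001, "y": -0.034, "z": 0, "wx": 0, "wy": 0, "wz": 0.24, "gripper": 0.4}, {"x": 0, "y": 0, "z": 0, "wx": 0, "wy": 0, "wz": 0, "gripper": 0.4}]}}

```text
time_s: 10.8
tcp_pos: [544.3, 9.0, 153.0]
tool_rot: [-0.001, 0.948, -0.318, 0.005]
contact_force: [-1.4, -0.1, 16.9]
gripper_width: 0.301
gripper_force: 8.4
```

>>> {"api": "move_arm", "payload": {"increments": [{"x": 0, "y": -0.034, "z": 0, "wx": 0, "wy": 0, "wz": 0.24, "gripper": 0.4}, {"x": 0, "y": -0.034, "z": 0, "wx": 0, "wy": 0, "wz": 0.24, "gripper": 0.4}, {"x": 0.001, "y": -0.034, "z": 0, "wx": 0, "wy": 0, "wz": 0.24, "gripper": 0.4}, {"x": 0.001, "y": -0.034, "z": 0, "wx": 0, "wy": 0, "wz": 0.24, "gripper": 0.4}, {"x": 0, "y": 0, "z": 0, "wx": 0, "wy": 0, "wz": 0, "gripper": 0.4}]}}

```text
time_s: 11.3
tcp_pos: [551.5, 17.1, 153.0]
tool_rot: [-0.001, 0.931, -0.365, 0.005]
contact_force: [-0.0, -0.7, 16.3]
gripper_width: 0.301
gripper_force: 8.0
```

>>> {"api": "move_arm", "payload": {"increments": [{"x": 0, "y": -0.034, "z": 0, "wx": 0, "wy": 0, "wz": 0.24, "gripper": 0.4}, {"x": 0, "y": -0.034, "z": 0, "wx": 0, "wy": 0, "wz": 0.24, "gripper": 0.4}, {"x": 0.001, "y": -0.034, "z": 0, "wx": 0, "wy": 0, "wz": 0.24, "gripper": 0.4}, {"x": 0.001, "y": -0.034, "z": 0, "wx": 0, "wy": 0, "wz": 0.24, "gripper": 0.4}, {"x": 0, "y": 0, "z": 0, "wx": 0, "wy": 0, "wz": 0, "gripper": 0.4}]}}

```text
time_s: 11.8
tcp_pos: [557.1, 21.5, 153.2]
tool_rot: [0.003, 0.912, -0.411, 0.004]
contact_force: [-6.6, -10.1, 20.6]
gripper_width: 0.302
gripper_force: 10.5
```

Run:
```python
from h import *
s=get_state();print(s['time_s'],turn(s),s['contact_force'],s['moment'],s['qpos'])
c=camera('top');cv2.imwrite('pics/t3.png',cv2.resize(c['frame'][130:270,250:410],None,fx=4,fy=4))
```

```text
11.8 ('pos-angle', np.float64(1.7456874056066254), 'tool-angle', np.float64(1.7530615405306744), 'r', np.float64(107.667537679698)) [ -6.6206779  -10.14316099  20.579364  ] [-1.7097426   1.28163902  0.02084428] [-0.11250612  0.24354526  1.66678227 -0.00781486  1.22578969  2.30815676]
```

View pics/t3.png

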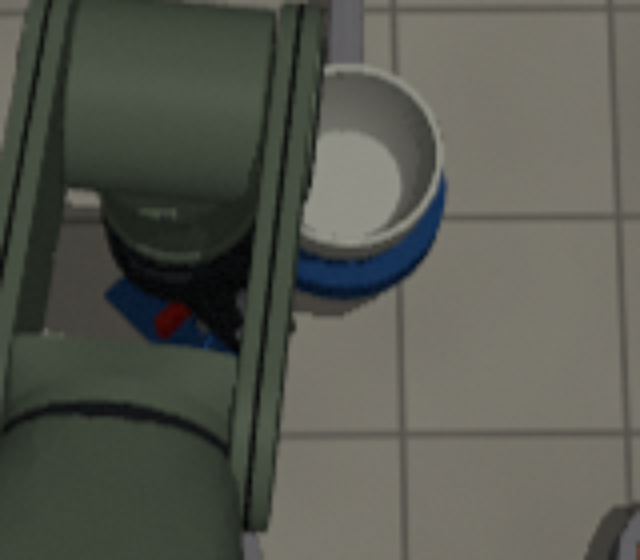

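The red fin at crop (172,318) points lower left. The tangential resistance of about 12 N suggests the stop. One more small push to confirm.

>>> {"api": "move_arm", "payload": {"increments": [{"x": 0, "y": -0.03, "z": 0, "wx": 0, "wy": 0, "wz": 0.1, "gripper": 0.4}, {"x": 0, "y": -0.03, "z": 0, "wx": 0, "wy": 0, "wz": 0.1, "gripper": 0.4}, {"x": 0, "y": 0, "z": 0, "wx": 0, "wy": 0, "wz": 0, "gripper": 0.4}, {"x": 0, "y": 0, "z": 0, "wx": 0, "wy": 0, "wz": 0, "gripper": 0.4}, {"x": 0, "y": 0, "z": 0, "wx": 0, "wy": 0, "wz": 0, "gripper": 0.4}]}}

```text
time_s: 12.35
tcp_pos: [559.3, 24.0, 153.1]
tool_rot: [0.004, 0.907, -0.421, 0.003]
contact_force: [-10.7, -11.5, 23.7]
gripper_width: 0.299
gripper_force: 11.6
```

>>> {"api": "move_arm", "payload": {"increments": [{"x": 0, "y": -0.04, "z": 0, "wx": 0, "wy": 0, "wz": 0.1, "gripper": 0.4}, {"x": 0, "y": -0.04, "z": 0, "wx": 0, "wy": 0, "wz": 0.1, "gripper": 0.4}, {"x": 0, "y": 0, "z": 0, "wx": 0, "wy": 0, "wz": 0, "gripper": 0.4}, {"x": 0, "y": 0, "z": 0, "wx": 0, "wy": 0, "wz": 0, "gripper": 0.4}, {"x": 0, "y": 0, "z": 0, "wx": 0, "wy": 0, "wz": 0, "gripper": 0.4}]}}

```text
time_s: 12.85
tcp_pos: [562.5, 26.9, 153.1]
tool_rot: [0.006, 0.903, -0.43, 0.001]
contact_force: [-16.2, -15.3, 26.4]
gripper_width: 0.302
gripper_force: 18.0
```

>>> {"api": "move_arm", "payload": {"increments": [{"x": 0, "y": 0, "z": -0.04, "wx": 0, "wy": 0, "wz": 0, "gripper": 0.4}, {"x": 0, "y": 0, "z": -0.04, "wx": 0, "wy": 0, "wz": 0, "gripper": 0.4}, {"x": 0, "y": 0, "z": -0.04, "wx": 0, "wy": 0, "wz": 0, "gripper": 0.4}, {"x": 0, "y": 0, "z": -0.03, "wx": 0, "wy": 0, "wz": 0, "gripper": 0.4}, {"x": 0, "y": 0, "z": 0, "wx": 0, "wy": 0, "wz": 0, "gripper": 0.4}]}}

```text
time_s: 13.35
tcp_pos: [558.8, 28.8, 156.7]
tool_rot: [0.006, 0.903, -0.43, -0.004]
contact_force: [-5.8, -10.8, -3.0]
gripper_width: 0.302
gripper_force: 6.1
```

>>> {"api": "move_arm", "payload": {"increments": [{"x": 0, "y": 0.05, "z": 0, "wx": 0, "wy": 0, "wz": 0, "gripper": 0.4}, {"x": 0, "y": 0.03, "z": 0, "wx": 0, "wy": 0, "wz": 0, "gripper": 0.4}, {"x": 0, "y": 0, "z": 0, "wx": 0, "wy": 0, "wz": 0, "gripper": 0.4}, {"x": 0, "y": 0, "z": 0, "wx": 0, "wy": 0, "wz": 0, "gripper": 0.4}, {"x": 0, "y": 0, "z": 0, "wx": 0, "wy": 0, "wz": 0, "gripper": 0.4}]}}

```text
time_s: 13.85
tcp_pos: [557.3, 27.6, 159.5]
tool_rot: [0.001, 0.903, -0.43, -0.001]
contact_force: [-4.2, -5.6, -0.3]
gripper_width: 0.3
gripper_force: 2.9
```

>>> {"api": "move_arm", "payload": {"increments": [{"x": 0, "y": 0.03, "z": 0, "wx": 0, "wy": 0, "wz": 0, "gripper": 0.4}, {"x": 0, "y": 0.03, "z": -0.03, "wx": 0, "wy": 0, "wz": 0, "gripper": 0.4}, {"x": 0, "y": 0, "z": -0.03, "wx": 0, "wy": 0, "wz": 0, "gripper": 0.4}, {"x": 0, "y": 0, "z": -0.03, "wx": 0, "wy": 0, "wz": 0, "gripper": 0.4}, {"x": 0, "y": 0, "z": 0, "wx": 0, "wy": 0, "wz": 0, "gripper": 0.4}]}}

```text
time_s: 14.35
tcp_pos: [555.3, 25.7, 168.3]
tool_rot: [-0.0, 0.903, -0.43, 0.001]
contact_force: [-0.8, 0.4, -0.9]
gripper_width: 0.302
gripper_force: 0.0
```

```bash
cat >> h.py <<'E'
def look(name):
    c=camera('side');cv2.imwrite(f'pics/{name}.png',cv2.resize(c['frame'][150:320,290:480],None,fx=3,fy=3))
    c=camera('top');f=c['frame'].astype(int);T=c['cam_to_world'];r=c['range_z'];v,u=np.mgrid[:480,:640]
    P=((np.linalg.inv(c['K'])@np.stack([u*r,v*r,r]).reshape(3,-1)).T@T[:3,:3].T+T[:3,3]).reshape(480,640,3)
    k=(np.hypot(P[...,0]-AX[0],P[...,1]-AX[1])<160)&(P[...,2]>140)&(P[...,2]<185)&(f[...,0]>1.5*f[...,2])&(f[...,0]>50)&(np.hypot(P[...,0]-AX[0],P[...,1]-AX[1])>80)
    print('plate',np.median(P[k],0),k.sum())
    k=(np.hypot(P[...,0]-AX[0],P[...,1]-AX[1])<52)&(P[...,2]>165)&(P[...,2]<200)&(f.max(2)-f.min(2)<40)&(np.hypot(P[...,0]-AX[0],P[...,1]-AX[1])>46)
    print('rim z',np.percentile(P[k][:,2],[50,80,95]),k.sum())
E
python3 - <<'E'
from h import *
look('s4')
E
```

```text
plate [548.97345084   2.18046732 161.92950652] 4
rim z [174.23244922 176.58995424 178.39177618] 207
```

View pics/s4.png

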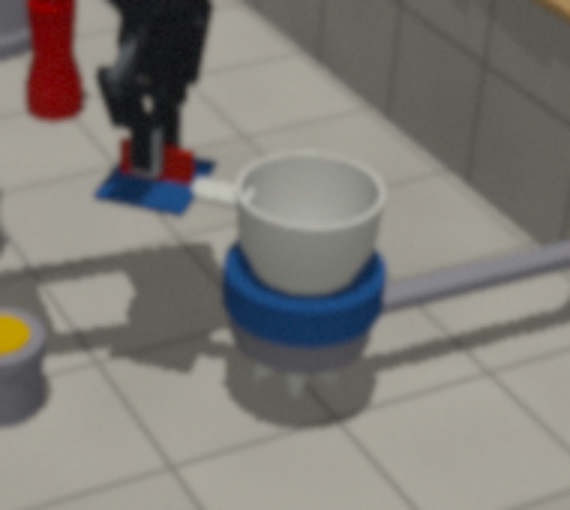

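The fingers still straddle the fin at (150,160), clear of the plate. The plate is at about 162 mm, 12 mm down, which fits the notch. Lift away.

>>> {"api": "move_arm", "payload": {"increments": [{"x": 0, "y": 0, "z": -0.1, "wx": 0, "wy": 0, "wz": 0, "gripper": 0.4}, {"x": 0, "y": 0, "z": -0.2, "wx": 0, "wy": 0, "wz": 0, "gripper": 0.4}, {"x": 0, "y": 0, "z": -0.3, "wx": 0, "wy": 0, "wz": 0, "gripper": 0.4}, {"x": 0, "y": 0, "z": -0.3, "wx": 0, "wy": 0, "wz": 0, "gripper": 0.4}, {"x": 0, "y": 0, "z": 0, "wx": 0, "wy": 0, "wz": 0, "gripper": 0.4}]}}

```text
time_s: 14.95
tcp_pos: [557.6, 25.1, 244.6]
tool_rot: [-0.002, 0.903, -0.43, 0.004]
contact_force: [0.9, -0.1, 0.4]
gripper_width: 0.305
gripper_force: 0.0
```

>>> {"api": "move_arm", "payload": {"increments": [{"x": -0.3, "y": 0, "z": -0.2, "wx": 0, "wy": 0, "wz": 0, "gripper": 0.4}, {"x": -0.5, "y": 0, "z": 0, "wx": 0, "wy": 0, "wz": 0, "gripper": 0.4}, {"x": -0.5, "y": 0, "z": 0, "wx": 0, "wy": 0, "wz": 0, "gripper": 0.4}, {"x": -0.3, "y": 0, "z": 0, "wx": 0, "wy": 0, "wz": 0, "gripper": 0.4}, {"x": 0, "y": 0, "z": 0, "wx": 0, "wy": 0, "wz": 0, "gripper": 0.4}]}}

```text
time_s: 15.45
tcp_pos: [471.9, 126.8, 255.0]
tool_rot: [0.0, 0.904, -0.429, -0.001]
contact_force: [-0.1, 0.0, 0.6]
gripper_width: 0.303
gripper_force: 0.0
```

Run:
```python
from h import *
look('s5');print(get_state()['contact_force'])
c=camera('top');cv2.imwrite('pics/t5.png',c['frame'])
```

```text
plate [550.61498702  19.71461788 160.99149802] 875
rim z [173.98631422 176.70656681 178.60606095] 315
[ 0.27850084 -0.31547917 -0.13350898]
```

View pics/t5.png

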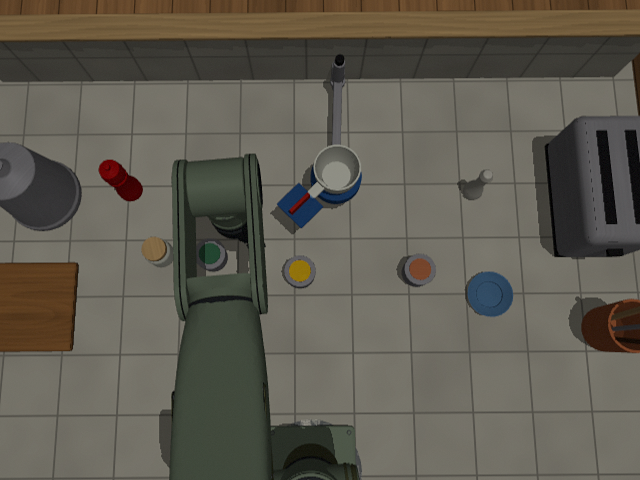

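The plate at (300,205) measures 12 mm lower than at the start, so the mortar is locked. The tins, mill, pestle, spoon rest and jar are where they were, and the arm is clear.

```bash
python3 -c "
from plant import *
print(hand_in())"
```

```text
the job is handed in; nothing more can be done
None
```

The mortar is locked in its notch, about 12 mm down and turned about 1.65 rad clockwise by camera and arm readings; the bystanders still stand where they were, and I handed the job in at about 15.6 s, with no verdict returned.

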